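# Ready the card dispenser for loading

## Task

Get the card dispenser ready for loading: first swing its gate bar over and fully down into the forked catch, so that no card can be pushed out of the mouth. Then draw the spring-loaded pusher back by its upright handle until its pointer is in line with the index marker on the side rail, and keep it there: the job finishes with the gripper still holding the pusher at the mark. Do not shift the marker, and leave the other things on the desk where they are.

Things in the scene. Friction and masses are not known exactly. Their poses are not given: they have to be found in the camera images.
- dispenser: Card dispenser, a wooden trough 210 x 110 x 44 mm fixed to the desk. Origin under its centre, on the desk; x runs along the trough to its open mouth (the far end, with a 16 mm high lip), y to its left, z up. The walls, 8 mm thick, are 44 mm high at left, right and the closed near end. A steel gate bar is hinged at the left of the mouth, a brass fork (the catch) stands at its right.
- hinge (a point): Hinge pin of the gate bar, on the dispenser at (98, 58, 47) mm; the bar swings about the dispenser's x axis.
- catch (a point): Middle of the forked catch, on the dispenser at (98, -57, 47) mm: two 5 mm prongs along x with a 10 mm gap, 59 mm high, between which the bar comes to rest on the fork's floor, 41 mm high.
- gate_bar (a joint): Angle of the gate bar (rad): 0 = lying level across the mouth in the catch, 1.57 = standing upright, above that it leans outwards to the left (at most 2.0). It starts 1.15 to 1.85 open. The hinge is stiff (0.06 N m), so the bar stays where it is left and must be pushed all the way down.
- gate_tip (a point): Centre of the finger lug (16 x 10 x 12 mm) at the free end of the gate bar, 129 mm from the hinge pin. The bar is 8 mm wide (dispenser's x) and 10 mm thick; lying in the catch its top is 52 mm above the desk and the lug stands out 14 mm to the right of the catch.
- pusher (a joint): How far the pusher is drawn back (m) from rest: 0 = at rest towards the mouth, 0.085 = stop. It slides along the dispenser's -x, and a spring pulls it back to 0 when let go: 3.5 N at 0, 5.5 N at 0.04, 7 N at 0.07.
- handle (a point): Grip point on the pusher's upright wooden handle, 74 mm above the desk, 14 mm below the handle's top. The handle is a plate 14 mm thick (dispenser's x), 30 mm wide (y), on the trough's middle line, and free on all sides from 48 mm to its top at 88 mm. At rest it is 5 mm beyond the trough's centre (x = +5 mm).
- pointer (a point): Tip of the pusher's pointer, a flat steel arm (44 to 48 mm above the desk) that reaches from the handle over the right wall; the tip lies 63 mm right of the middle line at the handle's own x.
- marker_tip (a point): Tip of the index marker, an 18 mm long brass rider on the rail outside the right wall, whose small point faces the pointer, 46 mm above the desk. Axes as the dispenser's. It is friction-held (4 N) and may stand opposite a pusher travel of 0.035 to 0.070.
- marker (a joint): Position of the marker along the rail (m), with the zero and direction of the pusher: pointer and marker are in line when both joints read the same.
- ink_bottle: Ink bottle, 49 x 48 x 58 mm, loose bystander; origin at the centre of its underside.
- rubber_stamp: Rubber stamp with wooden handle, 24 x 48 x 66 mm, loose bystander; origin at the centre of its underside.
- eraser: Eraser, 21 x 52 x 12 mm, loose bystander; origin at the centre of its underside.

How it is judged:
By the outcome, as a careful person would: the job done as asked, in the order asked, and still so for the second after the job is handed in, while the arm keeps its last pose, push and grip.
It also fails if it takes over 54 s, if anything falls off the work surface, if the arm or the gripper's body presses on something with over 40 N, if the wrist force passes 120 N, or if a joint passes its speed limit or range.

## Robot

A 6-joint arm with a two-finger parallel gripper is mounted at the origin on a cart in front of the work surface, level with it; the furniture and walls round the work are solid. World frame = base frame: x ahead of the robot, y to its left, z up, the work surface at z = 0. Lengths are in m, angles in rad, forces in N, time in s.
With the tool pointing down it reaches from about 0.375 to 0.9 m from the base axis. Payload 3.1 kg.
Tool frame: the origin (TCP) lies at the very end of the fingers, on their centre line; the grasp point (between the pads) lies r.grasp_offset behind it (r.grasp_offset is the distance from the TCP to the grasp point, in m); z points along the fingers, y is the direction in which the jaws open and shut (so a half turn about z gives the same grasp; the last joint's range is limited). The gripper opens to 87 mm and grips with 3 to 60 N. Pads are 19 mm wide; open, the fingers measure 117 mm over their backs; the gripper's body (75 mm by 190 mm) begins 51 mm behind the grasp point.
Start: joints at [0.974, 0.527, 1.433, -0, 1.181, -0.178], TCP at [0.254, 0.571, 0.223] pointing down, gripper open.
Joint ranges: [-3.08, 3.08], [-0.75, 2.2], [0.22, 2.44], [-1.43, 4.57], [0, 2.65], [-2.85, 2.85]. Speed limits (rad/s): [2.79, 2.79, 3.14, 3.14, 3.14, 3.14].

## Interface

Orientations are given as a unit quaternion [x, y, z, w].
In Python, from plant import sensors, viewer, ticket, r gives the robot as it stands.
- The arm moves only by the shell command python3 -m jog 'ROWS' [OPENING] [FORCE]. ROWS is JSON, a list of rows, each a list of 6 numbers: the shift along the world's x, y, z in units of 50 cm (1.0 is 50 cm), then the turn, a rotation vector about the world's x, y, z in units of pi/2 rad (1.0 is pi/2 rad). A call has 1 to 20 rows; each row is the pose to reach, as a shift and turn from the pose commanded when the call began; what a row does not reach only later rows make up. A row lasts 1/10 s, in which the tool goes at most 50 mm and 8.59 degrees, less where a joint would pass 70% of its speed; a pose out of reach is approached as far as the arm can. A call with a number of a shift or a turn outside -1 to 1 is refused whole. A call with a gripper value outside its range is refused whole. OPENING is the opening, from 0 (shut) to 1 (fully open), set as the call begins (- or left out, the last holds). The fingers move at their own pace and stop on an object; FORCE is the grip in N (left out, the last holds). Time passes only in rows, so rows that repeat a pose let the fingers close. It gives the time, the measured TCP pose, the force and the opening at its end, in the units of the state.
- sensors.observe(): the state, without advancing time (a new reading comes with each control period).
- viewer.grab_frame(name): name is "scene" or "top" or "wrist"; returns the picture (400x640x3 uint8, blue, green, red); there is no depth.
- viewer.camera_info(name): a dict with "vertical_fov" (degrees; the focal length in pixels is half the picture's height over the tangent of half this angle, whatever the lens; pixels are square), "cx", "cy" (the principal point, pixels), "origin" and "rotation" of the camera in the world; the wrist camera has in their place "T_tool_cam" (4x4, takes a point from camera to tool coordinates, whose origin is the TCP and whose axes are the flange's). Camera axes: x right, y up, looking along -z (the intrinsics and any distortion apply to the point x, -y, -z); pixel columns grow to the right and rows downward; lengths in m; the calibration is good to about 2 mm. The wrist camera is an equidistant fisheye: a pixel r from the principal point sees the ray r / f radians off the axis. A picture is of the moment at which its call begins: read the wrist's pose just before it. camera_info takes no time and is no camera call.
- ticket.hand_in(): hands the job in, once; it reports no verdict.
Trained networks look in the newest picture that a camera, given by its name, has taken for a name from the list of things; names that differ only in an ending like _2 or _b are one class to them, and where a whole thing is asked for, a point or a joint stands for the part that bears it (a point fixed in the world has none). Each returns a list of dicts, best first, with "conf" (0 to 1); they miss things now and then, are a little off and sometimes report something else, mostly with a low value. They report only what shows in the picture. A call takes as long as a camera call.
- viewer.outline_of(camera, thing): "pixels" (400x640 bool, what is visible of it).
- viewer.tip_of(camera, thing): "position" ([x, y, z] in m, in world coordinates, good to about 4 mm: a listed point, or the origin of a listed thing).
The state is a dict: "clock": time; "q": joint angles; "qvel": joint speeds; "effort": joint torques, N m; "tcp_pos": TCP position; "eef_rot": TCP orientation; "contact_force": force on the tool from outside, world axes, zero at the start; "moment": the same for the moment, N m; "opening": opening from 0.0 (shut) to 1.0 (fully open).
Only numpy, scipy, OpenCV 4.12 (cv2) and the standard library are available. Lean on these libraries where they do the work, as an engineer would, in place of code of your own. Each camera call takes 0.05 s, during which the arm holds its last target.

## Working session

There is one attempt and no reset: what is moved stays moved. The work goes in short steps, Python scripts to look and compute and a shell command to move; the robot and the scene stay as the last step left them, time stands still between calls to the robot, and variables do not carry over. Pictures are saved under pics/ and viewed, and the job is handed in when it is done.

```bash
ls; mkdir -p pics; python3 - <<'E'
from plant import sensors, viewer, ticket, r
import cv2
s=sensors.observe(); print(s, r.grasp_offset)
for c in("scene","top"):
    cv2.imwrite(f"pics/{c}0.png",viewer.grab_frame(c))
    print(viewer.camera_info(c))
    for t in("dispenser","hinge","catch","gate_tip","handle","pointer","marker_tip","ink_bottle","rubber_stamp","eraser"):
        d=viewer.tip_of(c,t)
        print(c,t,[(x["conf"],[round(float(v),4) for v in x["position"]]) for x in d[:2]])
print(sensors.observe()["clock"])
E
```

```text
pics
{'clock': 0.0, 'q': array([ 9.73479546e-01,  5.28444208e-01,  1.43391026e+00, -1.85723204e-05,
        1.18137812e+00, -1.78503968e-01]), 'qvel': array([-0.0003873 , -0.00072706, -0.00066341,  0.00037294, -0.0001042 ,
        0.00043672]), 'effort': array([-2.43665090e-04, -4.40049970e+01, -1.76591367e+01,  6.32056966e-02,
        5.82878315e-02, -1.97151066e-04]), 'tcp_pos': array([0.25373416, 0.57037606, 0.22158259]), 'eef_rot': array([ 2.07875734e-01,  9.78154658e-01, -9.93721180e-04, -3.96772343e-04]), 'contact_force': array([ 0.03433348, -0.09305074, -0.45658948]), 'moment': array([ 0.04442086, -0.00350586,  0.05952638]), 'opening': 0.9984535816875545} 0.0187
{'vertical_fov': 45.04450652142352, 'cx': 324.33954946455475, 'cy': 205.39973544083747, 'origin': array([ 0.09864429, -0.74058754,  0.47743785]), 'rotation': array([ 0.49469094, -0.15794903, -0.26084217,  0.81381468])}
scene dispenser [(0.85, [0.5312, -0.081, -0.0042])]
scene hinge [(0.87, [0.6226, -0.0121, 0.0437]), (0.63, [0.5032, -0.2178, 0.001])]
scene catch [(0.72, [0.6314, -0.128, 0.044])]
scene gate_tip [(0.66, 
[... 374 characters left out ...]
x': 320.4140434929621, 'cy': 191.0682057151066, 'origin': array([ 0.36356911, -0.08825034,  0.9274375 ]), 'rotation': array([ 0.07871337, -0.0766394 , -0.7003414 ,  0.70530315])}
top dispenser [(0.55, [0.5281, -0.0796, 0.0001])]
top hinge [(0.9, [0.617, -0.011, 0.0452])]
top catch [(0.86, [0.6322, -0.1272, 0.0458])]
top gate_tip [(0.55, [0.6259, -0.0375, 0.1733])]
top handle [(0.76, [0.5355, -0.0805, 0.0759])]
top pointer [(0.9, [0.5444, -0.1442, 0.0403])]
top marker_tip [(0.66, [0.5075, -0.1433, 0.0463])]
top ink_bottle [(0.91, [0.5555, 0.0732, -0.0001])]
top rubber_stamp [(0.83, [0.4394, 0.046, -0.0036]), (0.6, [0.6181, -0.0109, 0.0454])]
top eraser [(0.69, [0.5048, -0.2153, -0.0012])]
1.1
```

View pics/scene0.png

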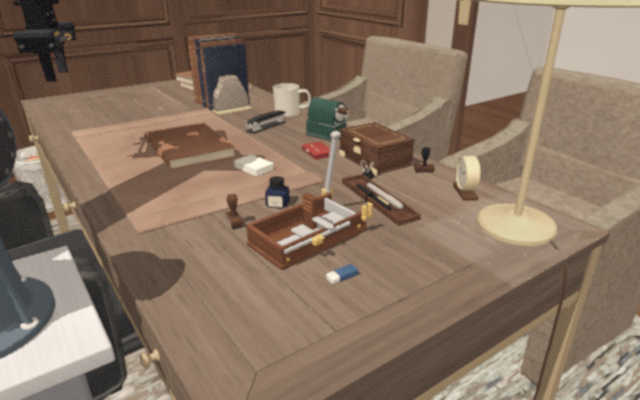

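View pics/top0.png

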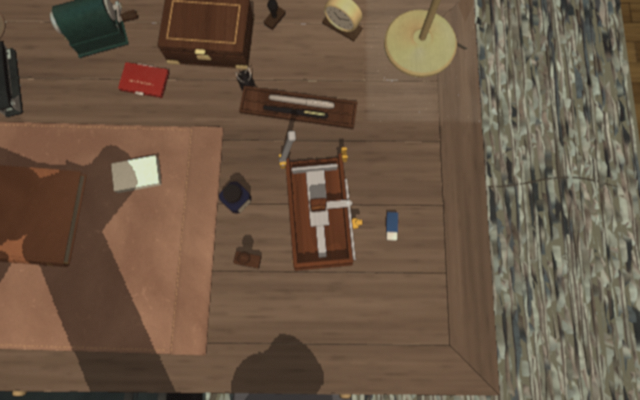

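The pictures show the dispenser at top (320,212) and scene (308,228), with the gate bar near upright, tip at scene (335,135). The marker is at top (356,223). I'll fit the dispenser pose next.

```bash
cat > h.py <<'E'
import numpy as np
from scipy.optimize import least_squares
from scipy.spatial.transform import Rotation as R
def fit(L,W):
    f=lambda p:((R.from_euler('z',p[2]).as_matrix()[:2,:2]@np.array(L).T).T+p[:2]-np.array(W)).ravel()
    s=least_squares(f,[.53,-.08,.1],loss='soft_l1',f_scale=.004); return s.x,f(s.x).reshape(-1,2)
def d2w(p,l):
    l=np.array(l); o=R.from_euler('z',p[2]).apply(np.r_[l[:2],l[2] if len(l)>2 else 0]); return o+[p[0],p[1],0]
def w2d(p,w):
    return R.from_euler('z',-p[2]).apply(np.array(w)-[p[0],p[1],0])
def proj_fixed(ci,P):
    f=200/np.tan(np.radians(ci['vertical_fov'])/2)
    c=R.from_quat(ci['rotation']).inv().apply(np.array(P)-ci['origin'])
    return ci['cx']+f*c[...,0]/-c[...,2], ci['cy']+f*c[...,1]/c[...,2]
E
python3 - <<'E'
from h import *
from plant import viewer
import cv2
L=[(0,0),(.098,.058),(.098,-.057),(.005,0),(.005,-.063)]*2
W=[(.5312,-.081),(.6226,-.0121),(.6314,-.128),(.5351,-.0781),(.5443,-.1403),(.5281,-.0796),(.617,-.011),(.6322,-.1272),(.5355,-.0805),(.5444,-.1442)]
p,res=fit(L,W); print(p,res.round(4))
for w in [(.5412,-.1398,.046),(.5011,-.1446,.043),(.5075,-.1433,.046),(.6251,-.0413,.1737),(.6259,-.0375,.1733)]: print(w2d(p,w).round(4))
for c in("scene","top"):
    im=viewer.grab_frame(c); ci=viewer.camera_info(c)
    S=4; u0,v0=(220,120) if c=="scene" else (250,120)
    crop=cv2.resize(im[v0:v0+150,u0:u0+200],None,fx=S,fy=S,interpolation=cv2.INTER_CUBIC)
    def line(a,b,col):
        q=[proj_fixed(ci,d2w(p,x)) for x in(a,b)]
        q=[(int((u-u0)*S),int((v-v0)*S)) for u,v in q]; cv2.line(crop,q[0],q[1],col,1)
    x,y=.105,.055
    for z,ys in((.044,1),):
        line((-x,-y,z),(-x,y,z),(0,255,0));line((-x,-y,z),(x,-y,z),(0,255,0));line((-x,y,z),(x,y,z),(0,255,0));line((x,y,.016),(x,-y,.016),(0,255,255))
    for k in(-1,1): line((.005+.007*k,-.015,.088),(.005+.007*k,.015,.088),(255,0,255))
    line((-.03,-.063,.046),(-.065,-.063,.046),(255,255,0))
    cv2.imwrite(f"pics/{c}1.png",crop)
E
```

```text
[ 0.52992705 -0.08047475  0.11141766] [[-0.0013  0.0005]
 [-0.0017  0.0002]
 [ 0.0023  0.0018]
 [-0.0002 -0.0018]
 [-0.0024 -0.0022]
 [ 0.0018 -0.0009]
 [ 0.0039 -0.0009]
 [ 0.0015  0.001 ]
 [-0.0006  0.0006]
 [-0.0025  0.0017]]
[ 0.0046 -0.0602  0.046 ]
[-0.0358 -0.0605  0.043 ]
[-0.0293 -0.0599  0.046 ]
[0.0989 0.0283 0.1737]
[0.1002 0.032  0.1733]
```

View pics/scene1.png

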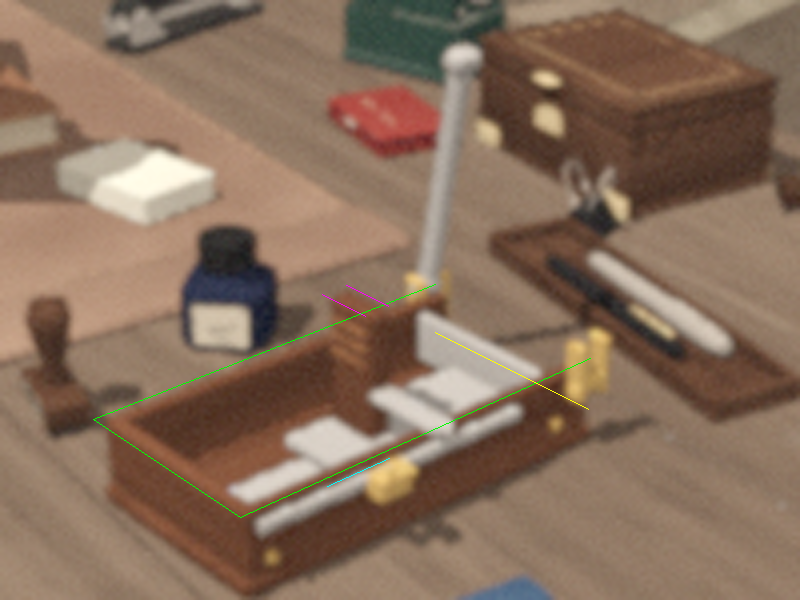

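View pics/top1.png

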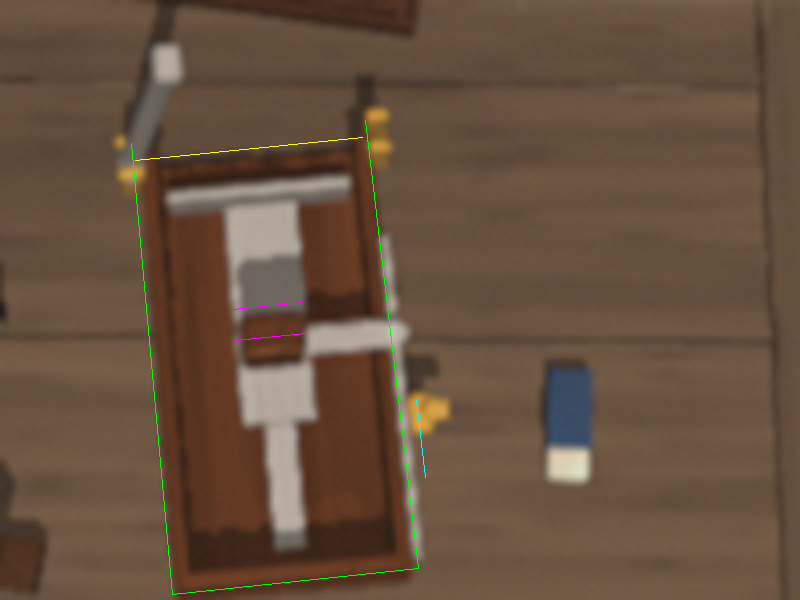

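The overlay of the network fit sits about 3 px (5 mm) up and left of the real walls in both crops, so the pose needs refining. I'll move closer, shut the gripper and use the wrist camera.

```bash
python3 -m jog '[[0.6,-0.98,0.15,0,0,-0.67],[0.6,-0.98,0.15,0,0,-0.67],[0.6,-0.98,0.15,0,0,-0.67],[0.6,-0.98,0.15,0,0,-0.67],[0.6,-0.98,0.15,0,0,-0.67],[0.6,-0.98,0.15,0,0,-0.67],[0.6,-0.98,0.15,0,0,-0.67],[0.6,-0.98,0.15,0,0,-0.67],[0.6,-0.98,0.15,0,0,-0.67],[0.6,-0.98,0.15,0,0,-0.67],[0.6,-0.98,0.15,0,0,-0.67],[0.6,-0.98,0.15,0,0,-0.67],[0.6,-0.98,0.15,0,0,-0.67],[0.6,-0.98,0.15,0,0,-0.67],[0.6,-0.98,0.15,0,0,-0.67]]' 0
python3 - <<'E'
from plant import sensors, viewer
import cv2,numpy as np
s=sensors.observe(); print(s['tcp_pos'],s['eef_rot'],s['opening'])
cv2.imwrite("pics/w1.png",viewer.grab_frame("wrist")); print(viewer.camera_info("wrist"))
np.savez("w1.npz",t=s['tcp_pos'],q=s['eef_rot'])
for t in("dispenser","hinge","catch","gate_tip","handle","pointer","marker_tip"):
    d=viewer.tip_of("wrist",t)
    print(t,[(x["conf"],[round(float(v),4) for v in x["position"]]) for x in d[:2]])
E
```

```text
clock: 2.7
tcp_pos: [0.5531, 0.0819, 0.2972]
eef_rot: [0.671, 0.742, -0.0, -0.001]
contact_force: [0.1, -0.6, 0.3]
opening: 0.008
[0.55308547 0.08194554 0.29723073] [ 6.70700542e-01  7.41727839e-01 -2.78379967e-04 -7.19878259e-04] 0.007802273622708074
{'vertical_fov': 65.70646984690485, 'cx': 317.91351547112555, 'cy': 203.5954912324789, 'T_tool_cam': array([[ 4.33178874e-04,  9.63765982e-01,  2.66748842e-01,
         7.27532674e-02],
       [ 9.99999906e-01, -4.22287728e-04, -9.81908146e-05,
        -7.61515110e-04],
       [ 1.80117955e-05,  2.66748859e-01, -9.63766074e-01,
        -1.61635115e-01],
       [ 0.00000000e+00,  0.00000000e+00,  0.00000000e+00,
         1.00000000e+00]])}
dispenser []
hinge [(0.65, [0.6212, -0.0119, 0.0436])]
catch []
gate_tip []
handle []
pointer []
marker_tip []
```

View pics/w1.png

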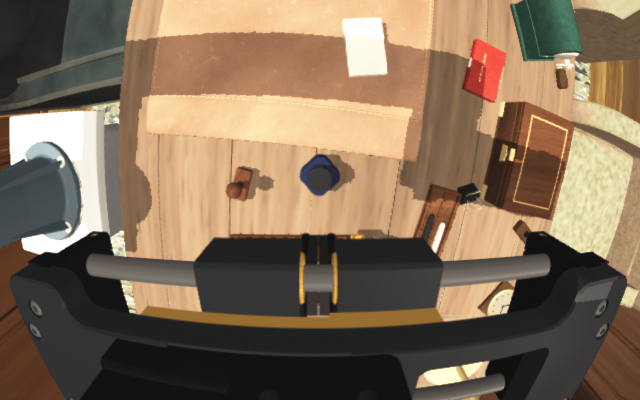

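The wrist picture shows stamp (240,183) and bottle (320,173); the gripper hides the dispenser. I'll move right so the camera sees it.

```bash
python3 -m jog '[[0,-0.62,0,0,0,0],[0,-0.62,0,0,0,0],[0,-0.62,0,0,0,0],[0,-0.62,0,0,0,0],[0,-0.62,0,0,0,0],[0,-0.62,0,0,0,0],[0,-0.62,0,0,0,0],[0,-0.62,0,0,0,0],[0,-0.62,0,0,0,0]]'
python3 - <<'E'
from plant import sensors, viewer
import cv2,numpy as np
s=sensors.observe(); print(s['tcp_pos'],s['eef_rot'],s['opening'])
im=viewer.grab_frame("wrist"); cv2.imwrite("pics/w2.png",im)
np.savez("w2.npz",t=s['tcp_pos'],q=s['eef_rot'])
for t in("dispenser","hinge","catch","gate_tip","handle","pointer","marker_tip"):
    d=viewer.tip_of("wrist",t)
    print(t,[(x["conf"],[round(float(v),4) for v in x["position"]]) for x in d[:2]])
E
```

```text
clock: 4.0
tcp_pos: [0.5538, -0.2278, 0.2973]
eef_rot: [0.671, 0.741, 0.0, -0.001]
contact_force: [-0.5, 0.2, -0.7]
opening: 0.004
[ 0.55384818 -0.22783567  0.29728916] [ 6.70962952e-01  7.41490402e-01  3.09876721e-04 -7.77076629e-04] 0.004480332064040385
dispenser [(0.76, [0.5337, -0.0795, -0.0049])]
hinge [(0.59, [0.6235, -0.0126, 0.0446]), (0.28, [0.5057, -0.2172, 0.0])]
catch []
gate_tip [(0.64, [0.6238, -0.0369, 0.1753])]
handle [(0.92, [0.5352, -0.0779, 0.0736]), (0.24, [0.5029, -0.1494, 0.046])]
pointer [(0.82, [0.5409, -0.1408, 0.0492])]
marker_tip [(0.6, [0.5021, -0.1462, 0.046])]
```

View pics/w2.png

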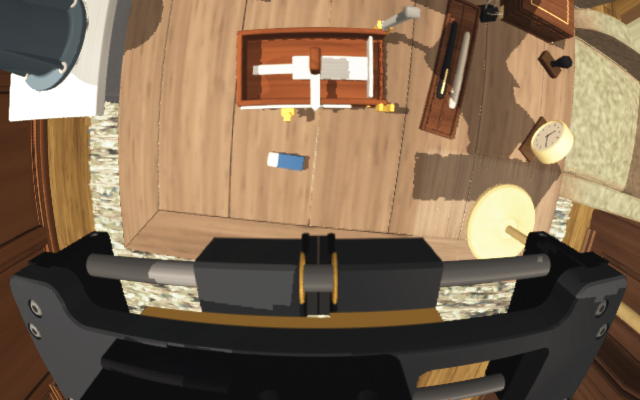

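The dispenser shows well: handle (315,58), marker (287,114), catch (387,107), gate tip (410,13). I'll zoom in and overlay the model.

```bash
cat >> h.py <<'E'
def proj_wrist(ci,t,q,P):
    T=ci['T_tool_cam']; f=200/np.tan(np.radians(ci['vertical_fov'])/2)
    p=R.from_quat(q).inv().apply(np.atleast_2d(P)-t)
    c=(p-T[:3,3])@T[:3,:3]
    x,y,z=c[:,0],-c[:,1],-c[:,2]; rr=np.hypot(x,y); th=np.arctan2(rr,z)
    return np.squeeze(ci['cx']+f*th*x/rr),np.squeeze(ci['cy']+f*th*y/rr)
E
python3 - <<'E'
from h import *
from plant import viewer
import cv2
im=cv2.imread("pics/w2.png"); d=np.load("w2.npz"); ci=viewer.camera_info("wrist")
S=4;u0,v0=225,0
crop=cv2.resize(im[v0:v0+135,u0:u0+200],None,fx=S,fy=S,interpolation=cv2.INTER_CUBIC)
cv2.imwrite("pics/w2raw.png",crop)
p=[ 0.5299,-0.0805,0.1114]
def line(a,b,col):
    q=[proj_wrist(ci,d['t'],d['q'],d2w(p,x)) for x in(a,b)]
    q=[(int((u-u0+.5)*S),int((v-v0+.5)*S)) for u,v in q]; cv2.line(crop,q[0],q[1],col,1)
x,y,z=.105,.055,.044
line((-x,-y,z),(-x,y,z),(0,255,0));line((-x,-y,z),(x,-y,z),(0,255,0));line((-x,y,z),(x,y,z),(0,255,0));line((x,y,.016),(x,-y,.016),(0,255,255))
for k in(-1,1): line((.005+.007*k,-.015,.088),(.005+.007*k,.015,.088),(255,0,255))
cv2.imwrite("pics/w2z.png",crop)
E
```

```text
(no output)
```

View pics/w2z.png

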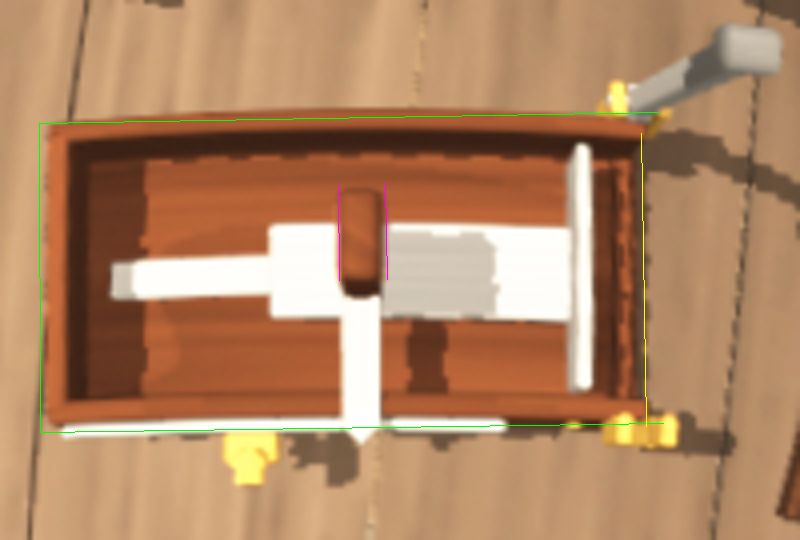

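```bash
cat >> h.py <<'E'
def plane_wrist(ci,t,q,uv,z):
    f=lambda X: np.array(proj_wrist(ci,t,q,[X[0],X[1],z]))-uv
    s=least_squares(f,[.53,-.1]).x; return np.r_[s,z]
def plane_fixed(ci,uv,z):
    f=lambda X: np.array(proj_fixed(ci,np.array([X[0],X[1],z])))-uv
    return np.r_[least_squares(f,[.53,-.1]).x,z]
E
python3 - <<'E'
from h import *
from plant import viewer
d=np.load("w2.npz"); ci=viewer.camera_info("wrist"); p=[ 0.5299,-0.0805,0.1114]
for n,u,v,z in (("ptr",361,440,.046),("mkL",225,436,.046),("mkR",277,436,.046),("knobL",234,462,.046),("knobR",265,462,.046),("hL",341,240,.088),("hR",381,240,.088),("nl",48,125,.044),("nr",47,425,.044),("fl",640,122,.044),("fr",645,410,.044),("catch",641,430,.059),("armL",342,430,.048),("armR",380,430,.048)):
    w=plane_wrist(ci,d['t'],d['q'],np.array([225+u/4-.5,v/4-.5]),z); print(n,w.round(4),w2d(p,w).round(4))
ct=viewer.camera_info("top")
for n,u,v,z in (("ptr",408,332,.046),("mk u",415,394,.046),("mk d",415,433,.046)):
    w=plane_fixed(ct,np.array([250+u/4-.5,120+v/4-.5]),z); print("top",n,w.round(4),w2d(p,w).round(4))
E
```

```text
ptr [ 0.5401 -0.1417  0.046 ] [ 0.0034 -0.0619  0.046 ]
mkL [ 0.4953 -0.1442  0.046 ] [-0.0415 -0.0595  0.046 ]
mkR [ 0.5124 -0.1428  0.046 ] [-0.0243 -0.06    0.046 ]
knobL [ 0.499  -0.1527  0.046 ] [-0.0387 -0.0683  0.046 ]
knobR [ 0.5093 -0.1518  0.046 ] [-0.0284 -0.0686  0.046 ]
hL [ 0.5288 -0.0831  0.088 ] [-0.0014 -0.0025  0.088 ]
hR [ 0.5405 -0.082   0.088 ] [ 0.0104 -0.0026  0.088 ]
nl [ 0.4227 -0.0382  0.044 ] [-0.1018  0.054   0.044 ]
nr [ 0.4338 -0.1441  0.044 ] [-0.1026 -0.0526  0.044 ]
fl [ 0.6222 -0.0189  0.044 ] [0.0985 0.0509 0.044 ]
fr [ 0.6334 -0.1199  0.044 ] [ 0.0985 -0.0507  0.044 ]
catch [ 0.6297 -0.1279  0.059 ] [ 0.0939 -0.0582  0.059 ]
armL [ 0.5336 -0.139   0.048 ] [-0.0028 -0.0586  0.048 ]
armR [ 0.546  -0.1378  0.048 ] [ 0.0096 -0.0587  0.048 ]
top ptr [ 0.5398 -0.1419  0.046 ] [ 0.003  -0.0621  0.046 ]
top mk u [ 0.5111 -0.1449  0.046 ] [-0.0258 -0.0619  0.046 ]
top mk d [ 0.4933 -0.1447  0.046 ] [-0.0435 -0.0598  0.046 ]
```

```bash
python3 -m jog '[[-0.06,-0.11,-0.16,0,0,0],[-0.06,-0.11,-0.32,0,0,0],[-0.06,-0.11,-0.32,0,0,0],[-0.06,-0.11,-0.32,0,0,0],[-0.06,-0.11,-0.32,0,0,0],[-0.06,-0.11,-0.32,0,0,0],[-0.06,-0.11,-0.32,0,0,0]]'
python3 - <<'E'
from plant import sensors, viewer
import cv2,numpy as np
s=sensors.observe(); print(s['tcp_pos'],s['eef_rot'],s['qvel'].round(3))
im=viewer.grab_frame("wrist"); cv2.imwrite("pics/w3.png",im)
cv2.imwrite("pics/w3z.png",cv2.resize(im[100:240,230:430],None,fx=4,fy=4,interpolation=cv2.INTER_CUBIC))
np.savez("w3.npz",t=s['tcp_pos'],q=s['eef_rot'])
for t in("dispenser","hinge","catch","gate_tip","handle","pointer","marker_tip"):
    d=viewer.tip_of("wrist",t)
    print(t,[(x["conf"],[round(float(v),4) for v in x["position"]]) for x in d[:2]])
E
```

```text
clock: 5.1
tcp_pos: [0.5257, -0.2846, 0.1396]
eef_rot: [0.671, 0.742, 0.0, 0.002]
contact_force: [0.7, 0.7, 0.0]
opening: 0.005
[ 0.525742   -0.28457878  0.13961595] [6.70809799e-01 7.41626437e-01 1.98152354e-04 2.09797020e-03] [ 0.003 -0.012  0.001 -0.002 -0.003 -0.   ]
dispenser [(0.58, [0.5043, -0.2205, -0.0022])]
hinge []
catch [(0.6, [0.6312, -0.13, 0.0499])]
gate_tip []
handle []
pointer [(0.64, [0.5419, -0.1413, 0.0505])]
marker_tip [(0.66, [0.4994, -0.1447, 0.0463])]
```

View pics/w3.png

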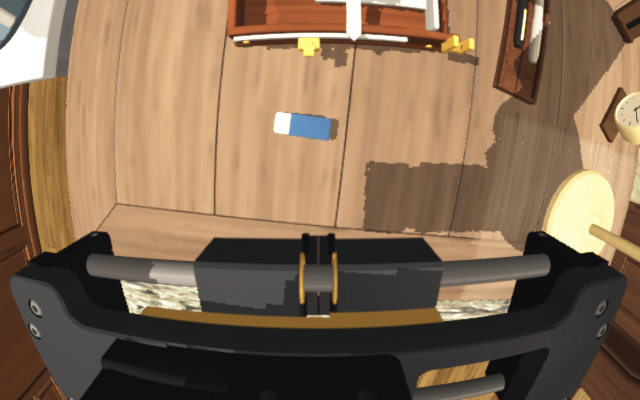

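View pics/w3z.png

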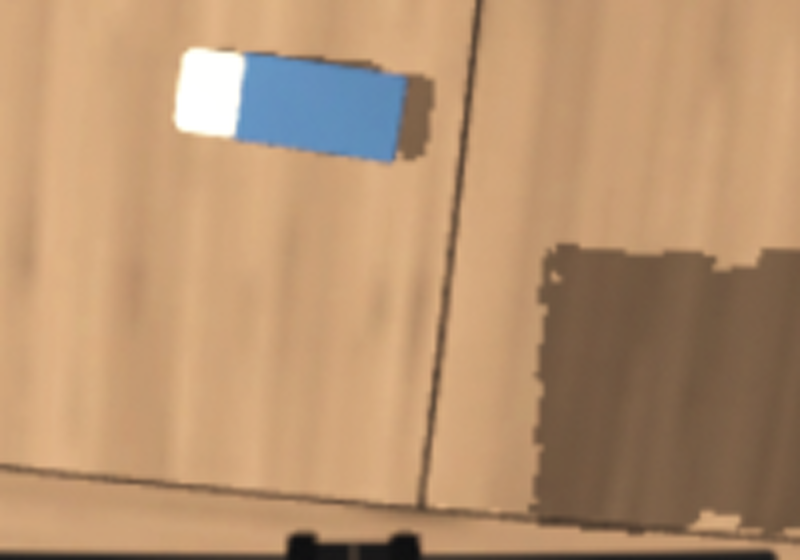

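The close view shows the marker at (309,45), pointer tip (354,38) and catch (460,44). I'll zoom on those.

```bash
python3 - <<'E'
import cv2
im=cv2.imread("pics/w3.png")
cv2.imwrite("pics/w3y.png",cv2.resize(im[15:65,270:380],None,fx=7,fy=7,interpolation=cv2.INTER_CUBIC))
E
```

```text
(no output)
```

View pics/w3y.png

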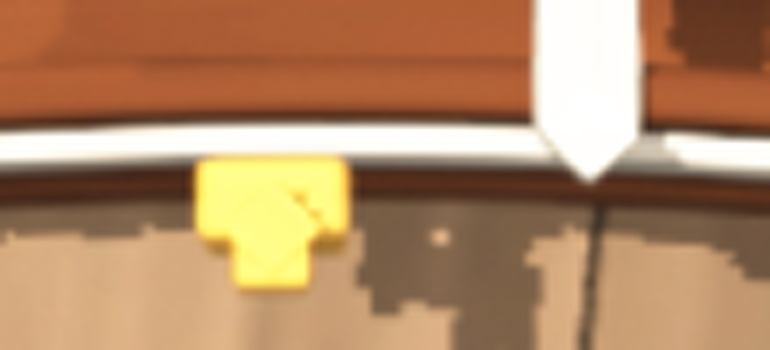

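```bash
python3 - <<'E'
from h import *
from plant import viewer
d=np.load("w3.npz"); ci=viewer.camera_info("wrist"); p=[ 0.5299,-0.0805,0.1114]
for n,u,v,z in (("ptr",590,181,.046),("mkL",196,162,.046),("mkR",350,162,.046),("mkL",196,162,.036),("mkR",350,162,.036),("dia top",274,185,.046),("diaL",235,225,.046),("diaR",318,228,.046),("bL",235,288,.03),("bR",310,288,.03)):
    w=plane_wrist(ci,d['t'],d['q'],np.array([270+(u+.5)/7-.5,15+(v+.5)/7-.5]),z); print(n,z,w.round(4),w2d(p,w).round(4))
E
```

```text
ptr 0.046 [ 0.5404 -0.1423  0.046 ] [ 0.0036 -0.0626  0.046 ]
mkL 0.046 [ 0.4946 -0.145   0.046 ] [-0.0423 -0.0602  0.046 ]
mkR 0.046 [ 0.5124 -0.1434  0.046 ] [-0.0244 -0.0606  0.046 ]
mkL 0.036 [ 0.4937 -0.1424  0.036 ] [-0.0429 -0.0575  0.036 ]
mkR 0.036 [ 0.5122 -0.1407  0.036 ] [-0.0243 -0.0579  0.036 ]
dia top 0.046 [ 0.5039 -0.1471  0.046 ] [-0.0332 -0.0633  0.046 ]
diaL 0.046 [ 0.4999 -0.1525  0.046 ] [-0.0378 -0.0682  0.046 ]
diaR 0.046 [ 0.5095 -0.152   0.046 ] [-0.0282 -0.0688  0.046 ]
bL 0.03 [ 0.4997 -0.157   0.03  ] [-0.0385 -0.0727  0.03  ]
bR 0.03 [ 0.5089 -0.1562  0.03  ] [-0.0293 -0.0729  0.03  ]
```

```bash
python3 - <<'E'
from h import *
from plant import sensors
s=sensors.observe(); print(s['tcp_pos'],s['clock'])
c=s['tcp_pos']; p=[.5287,-.0806,.111]
print(R.from_quat(s['eef_rot']).as_matrix().round(3))
def tcp(th,a=.095): return d2w(p,[.098,.0675-a*np.cos(th)+.005*np.sin(th),.047+a*np.sin(th)+.005*np.cos(th)])
w=[d2w(p,[.098,.085,.26]),d2w(p,[.098,.085,.135])]+[tcp(t) for t in (1.35,1.2,1.05,.9,.75,.6,.45,.3,.15,0)]
for x in w: print(x.round(4),((x-c)/.5).round(4), ((x-w[1])/.5).round(3))
E
```

```text
[ 0.52435898 -0.28399828  0.13809724] 5.5
[[-0.1    0.995  0.001]
 [ 0.995  0.1   -0.001]
 [-0.001  0.001 -1.   ]]
[0.6167 0.0147 0.26  ] [0.1846 0.5975 0.2438] [0.   0.   0.25]
[0.6167 0.0147 0.135 ] [ 0.1846  0.5975 -0.0062] [0. 0. 0.]
[ 0.6204 -0.0185  0.1408] [0.1921 0.531  0.0054] [ 0.007 -0.066  0.012]
[ 0.6219 -0.0322  0.1374] [ 0.1951  0.5035 -0.0015] [ 0.01  -0.094  0.005]
[ 0.6234 -0.0453  0.1319] [ 0.198   0.4773 -0.0124] [ 0.013 -0.12  -0.006]
[ 0.6247 -0.0575  0.1245] [ 0.2007  0.4531 -0.0271] [ 0.016 -0.144 -0.021]
[ 0.6259 -0.0684  0.1154] [ 0.2032  0.4313 -0.0454] [ 0.019 -0.166 -0.039]
[ 0.627  -0.0778  0.1048] [ 0.2053  0.4124 -0.0667] [ 0.021 -0.185 -0.06 ]
[ 0.6279 -0.0855  0.0928] [ 0.207   0.397  -0.0905] [ 0.022 -0.2   -0.084]
[ 0.6285 -0.0914  0.0799] [ 0.2083  0.3852 -0.1165] [ 0.024 -0.212 -0.11 ]
[ 0.6289 -0.0953  0.0661] [ 0.2092  0.3775 -0.1439] [ 0.025 -0.22  -0.138]
[ 0.6291 -0.0971  0.052 ] [ 0.2096  0.3738 -0.1722] [ 0.025 -0.224 -0.166]
```

```bash
python3 -m jog '[[0,0,0.1,0,0,0],[0,0,0.2,0,0,0],[0,0,0.26,0,0,0],[0.18,0.6,0.26,0,0,0],[0.18,0.6,0.26,0,0,0],[0.18,0.6,0.26,0,0,0],[0.18,0.6,0.26,0,0,0],[0.18,0.6,0.26,0,0,0],[0.18,0.6,0.26,0,0,0],[0.18,0.6,0.26,0,0,0],[0.18,0.6,0.26,0,0,0],[0.18,0.6,0.26,0,0,0],[0.18,0.6,0.1,0,0,0],[0.18,0.6,0,0,0,0],[0.18,0.6,0,0,0,0],[0.18,0.6,0,0,0,0],[0.18,0.6,0,0,0,0]]'
python3 - <<'E'
from plant import viewer
import cv2
im=viewer.grab_frame("scene"); cv2.imwrite("pics/s2.png",cv2.resize(im[60:260,220:420],None,fx=3,fy=3,interpolation=cv2.INTER_CUBIC))
E
```

```text
clock: 7.2
tcp_pos: [0.6143, 0.0141, 0.1379]
eef_rot: [0.672, 0.741, -0.0, 0.0]
contact_force: [0.1, -0.9, 0.6]
opening: 0.002
```

View pics/s2.png

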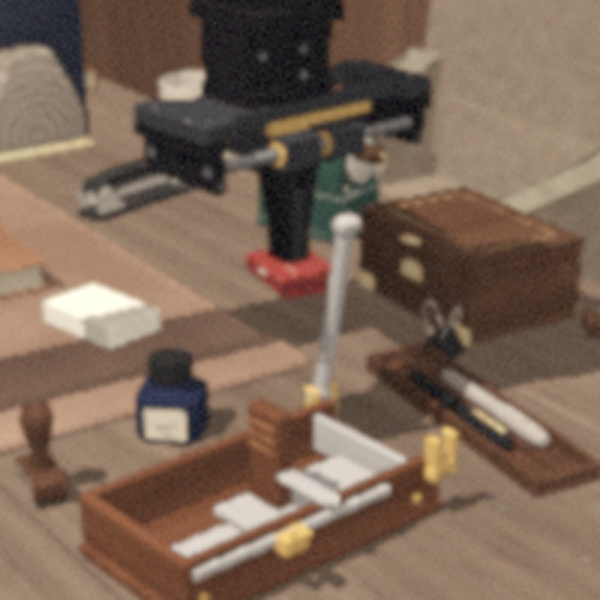

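The finger (290,250 in the crop) is to the left of the bar. Now I'll sweep the bar down along its arc.

```bash
python3 -m jog '[[0.005,-0.035,0,0,0,0],[0.012,-0.066,0.006,0,0,0],[0.015,-0.094,0,0,0,0],[0.018,-0.12,-0.012,0,0,0],[0.02,-0.144,-0.027,0,0,0],[0.023,-0.166,-0.045,0,0,0],[0.025,-0.185,-0.066,0,0,0],[0.027,-0.2,-0.09,0,0,0],[0.028,-0.212,-0.116,0,0,0],[0.029,-0.22,-0.144,0,0,0],[0.03,-0.224,-0.16,0,0,0],[0.03,-0.224,-0.168,0,0,0],[0.03,-0.224,-0.172,0,0,0],[0.03,-0.224,-0.172,0,0,0]]'
python3 - <<'E'
from plant import viewer
import cv2
im=viewer.grab_frame("scene"); cv2.imwrite("pics/s3.png",cv2.resize(im[60:260,220:420],None,fx=3,fy=3,interpolation=cv2.INTER_CUBIC))
E
```

```text
clock: 8.65
tcp_pos: [0.6283, -0.0959, 0.0524]
eef_rot: [0.671, 0.742, -0.001, -0.001]
contact_force: [-2.8, -1.2, 5.4]
opening: 0.006
```

View pics/s3.png

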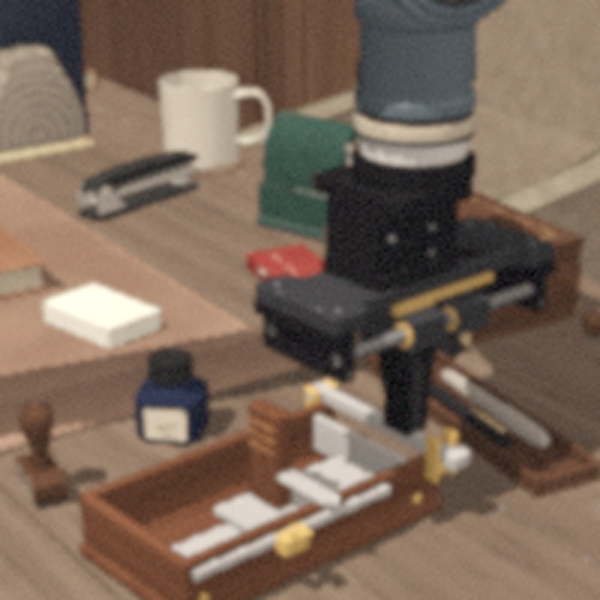

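The bar lies in the fork at (440,450). A little more press will make sure it seats.

```bash
python3 -m jog '[[0,0,-0.006,0,0,0],[0,0,-0.006,0,0,0],[0,0,-0.006,0,0,0]]'
```

```text
clock: 9.0
tcp_pos: [0.6284, -0.0959, 0.052]
eef_rot: [0.671, 0.742, -0.001, -0.0]
contact_force: [-5.9, 0.1, 18.3]
opening: 0.003
```

Force rose to 18 N with no further travel at z = 52 mm, so it is seated. Now I'll lift and go open above the handle.

```bash
python3 -m jog '[[0,0,0.08,0,0,0],[0,0,0.17,0,0,0],[0,0,0.25,0,0,0],[-0.19,0.036,0.25,0,0,0.007],[-0.19,0.036,0.25,0,0,0.007],[-0.19,0.036,0.25,0,0,0.007],[-0.19,0.036,0.25,0,0,0.007],[-0.19,0.036,0.25,0,0,0.007],[-0.19,0.036,0.25,0,0,0.007],[-0.19,0.036,0.25,0,0,0.007]]' 0.6
python3 - <<'E'
from plant import viewer
import cv2
im=viewer.grab_frame("scene"); cv2.imwrite("pics/s4.png",cv2.resize(im[60:260,220:420],None,fx=3,fy=3,interpolation=cv2.INTER_CUBIC))
im=viewer.grab_frame("top"); cv2.imwrite("pics/t4.png",cv2.resize(im[120:270,250:450],None,fx=4,fy=4,interpolation=cv2.INTER_CUBIC))
im=viewer.grab_frame("wrist"); cv2.imwrite("pics/w4.png",im)
for c in("scene","top"):
  for t in("gate_tip","handle"): print(c,t,[(x["conf"],x["position"].round(4) if hasattr(x["position"],'round') else x["position"]) for x in viewer.tip_of(c,t)[:2]])
E
```

```text
clock: 10.0
tcp_pos: [0.5355, -0.0784, 0.1736]
eef_rot: [0.667, 0.745, 0.0, 0.001]
contact_force: [-0.6, 0.4, -1.0]
opening: 0.599
scene gate_tip [(0.73, [0.636, -0.1422, 0.0484])]
scene handle [(0.82, [0.5356, -0.0777, 0.0727]), (0.53, [0.6209, -0.014, 0.0439])]
top gate_tip []
top handle []
```

View pics/s4.png

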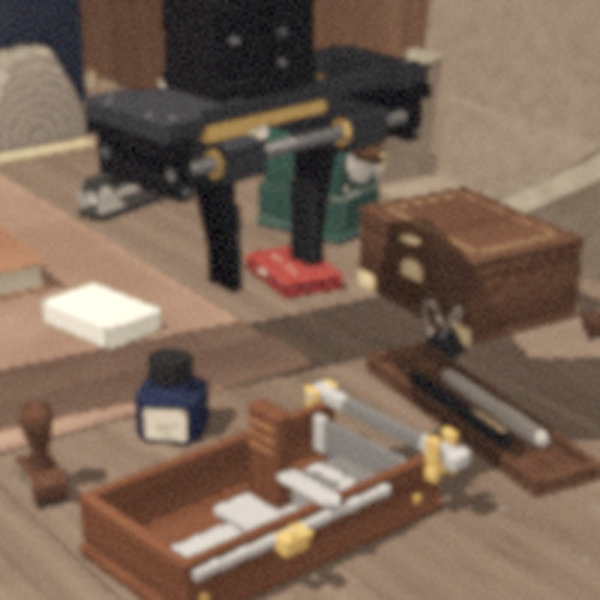

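View pics/w4.png

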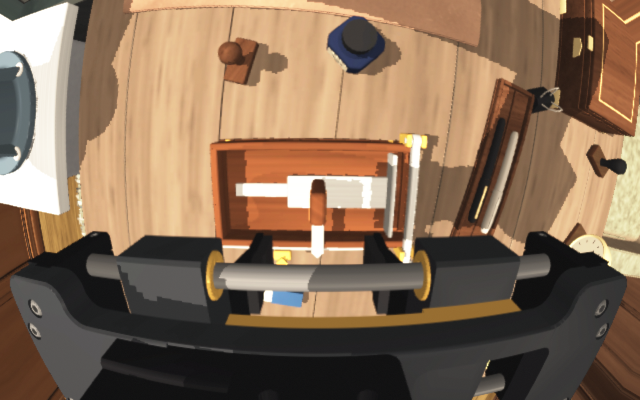

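Gate bar is level in the catch (tip measured at z = 48 mm); the handle is centred between the fingers at (318,205). Lowering now.

```bash
python3 -m jog '[[-0.003,0,-0.08,0,0,0],[-0.003,0,-0.16,0,0,0],[-0.003,0,-0.22,0,0,0],[-0.003,0,-0.236,0,0,0],[-0.003,0,-0.236,0,0,0],[-0.003,0,-0.236,0,0,0],[-0.003,0,-0.236,0,0,0]]'
python3 - <<'E'
from plant import viewer
import cv2
im=viewer.grab_frame("scene"); cv2.imwrite("pics/s5.png",cv2.resize(im[110:260,220:420],None,fx=4,fy=4,interpolation=cv2.INTER_CUBIC))
im=viewer.grab_frame("wrist"); cv2.imwrite("pics/w5.png",im)
E
```

```text
clock: 11.05
tcp_pos: [0.5339, -0.0785, 0.0572]
eef_rot: [0.667, 0.745, 0.001, 0.002]
contact_force: [0.6, 0.4, 0.2]
opening: 0.598
```

View pics/s5.png

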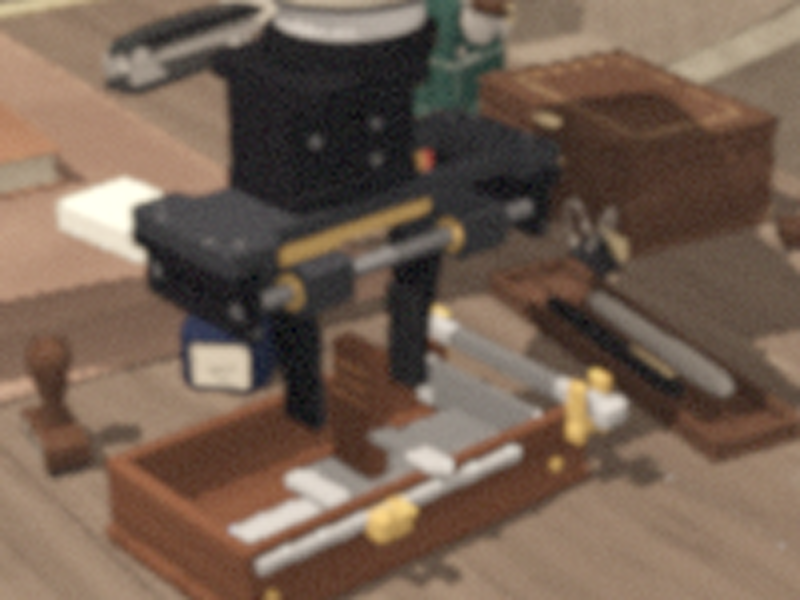

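View pics/w5.png

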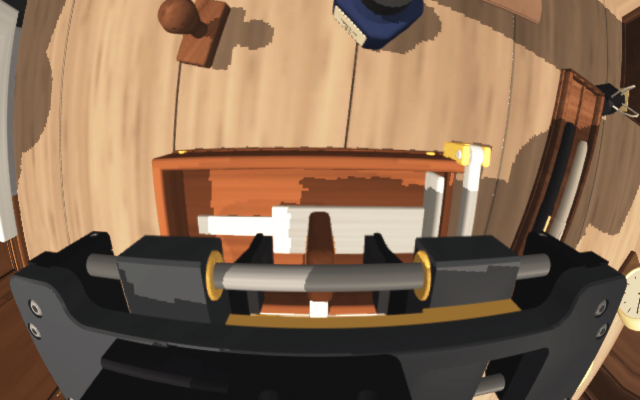

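Handle sits between the fingers. Close with 40 N.

```bash
python3 -m jog '[[0,0,0,0,0,0],[0,0,0,0,0,0],[0,0,0,0,0,0],[0,0,0,0,0,0],[0,0,0,0,0,0],[0,0,0,0,0,0],[0,0,0,0,0,0]]' 0 40
```

```text
clock: 11.85
tcp_pos: [0.5339, -0.0779, 0.0555]
eef_rot: [0.667, 0.745, 0.001, 0.001]
contact_force: [3.7, 1.3, -2.1]
opening: 0.16
```

```bash
python3 -m jog '[[-0.016,-0.002,0,0,0,0],[-0.034,-0.004,0,0,0,0],[-0.05,-0.006,0,0,0,0],[-0.066,-0.007,0,0,0,0],[-0.066,-0.007,0,0,0,0],[-0.066,-0.007,0,0,0,0],[-0.066,-0.007,0,0,0,0],[-0.066,-0.007,0,0,0,0]]'
cat > look.py <<'E'
import sys
from plant import viewer,sensors
import cv2,numpy as np
n=sys.argv[1]
s=sensors.observe(); print(s['tcp_pos'],s['opening'],s['contact_force'],s['clock'])
a=[viewer.grab_frame("scene").astype(float) for _ in range(4)]
np.save(f"s{n}.npy",np.mean(a,0))
im=np.mean(a,0).astype('uint8'); cv2.imwrite(f"pics/s{n}.png",cv2.resize(im[205:265,270:350],None,fx=10,fy=10,interpolation=cv2.INTER_CUBIC))
a=[viewer.grab_frame("top").astype(float) for _ in range(4)]
im=np.mean(a,0).astype('uint8'); cv2.imwrite(f"pics/t{n}.png",cv2.resize(im[185:245,310:390],None,fx=10,fy=10,interpolation=cv2.INTER_CUBIC))
for c in("scene","top"):
  for t in("pointer","marker_tip"): print(c,t,[(x["conf"],np.round(x["position"],4)) for x in viewer.tip_of(c,t)[:2]])
E
python3 look.py 6
```

```text
clock: 12.65
tcp_pos: [0.501, -0.0812, 0.0556]
eef_rot: [0.667, 0.745, 0.001, 0.001]
contact_force: [5.4, 3.5, -3.8]
opening: 0.157
[ 0.50101271 -0.08124909  0.05555636] 0.15732649935400345 [ 5.41918146  3.47407178 -3.76107542] 12.65
scene pointer [(0.7, array([ 0.508 , -0.1458,  0.0426])), (0.48, array([ 0.5542,  0.0838, -0.0031]))]
scene marker_tip [(0.6, array([ 0.5029, -0.1407,  0.0468]))]
top pointer []
top marker_tip []
```

View pics/s6.png

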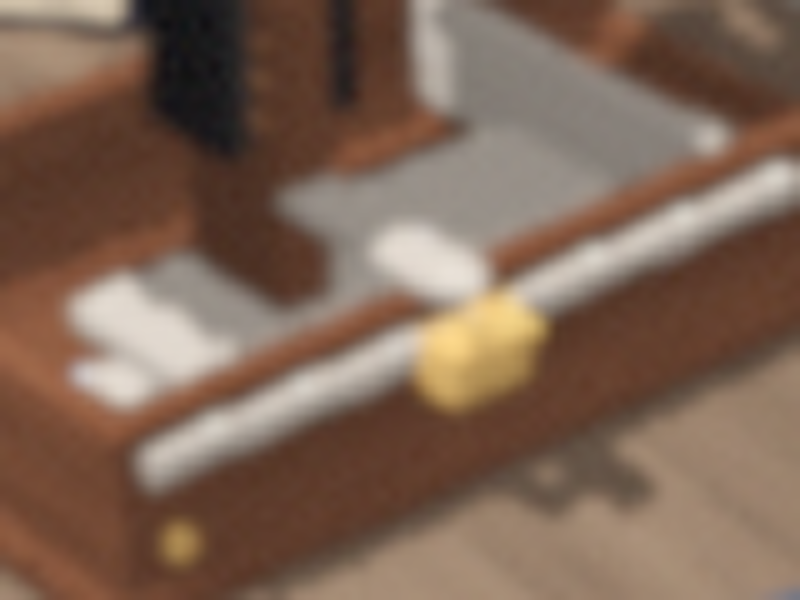

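View pics/t6.png

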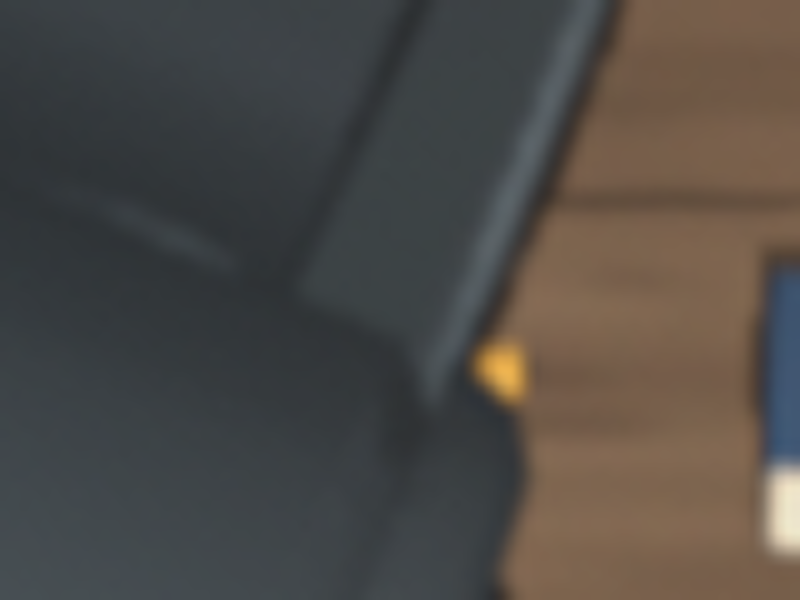

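The scene crop shows the arm reaching the marker from behind, its tip hidden near (500,300). I'll overlay the model, with the camera bias calibrated on the trough.

```bash
cat > ov.py <<'E'
import sys
from h import *
from plant import viewer
import cv2
n,s,m=sys.argv[1],float(sys.argv[2]),float(sys.argv[3]); du,dv=float(sys.argv[4]),float(sys.argv[5])
ci=viewer.camera_info("scene"); p=[.5287,-.0806,.111]
im=cv2.imread("pics/scene0.png") if n=="0" else np.load(f"s{n}.npy").astype('uint8')
S=10;u0,v0=(270,205) if len(sys.argv)<7 else (int(sys.argv[6]),int(sys.argv[7]))
crop=cv2.resize(im[v0:v0+60,u0:u0+80],None,fx=S,fy=S,interpolation=cv2.INTER_CUBIC)
def line(a,b,col):
    q=[proj_fixed(ci,d2w(p,x)) for x in(a,b)]
    q=[(int((u-u0+du+.5)*S),int((v-v0+dv+.5)*S)) for u,v in q]; cv2.line(crop,q[0],q[1],col,1)
x,y,z=.105,.055,.044
G=(0,255,0)
line((-x,-y,z),(-x,y,z),G);line((-x,-y,z),(x,-y,z),G);line((x,-y,z),(x,-y,0),G);line((-x,-y,z),(-x,-y,0),G);line((-x,-y,0),(x,-y,0),G)
for k in(-1,1):
    line((.005-s+.0065*k,-.007,.048),(.005-s+.0065*k,-.057,.048),(255,0,255)); line((.005-s+.0065*k,-.057,.048),(.005-s,-.063,.048),(255,0,255))
line((.005-m-.009,-.060,.046),(.005-m+.009,-.060,.046),(255,255,0)); line((.005-m,-.060,.046),(.005-m,-.068,.046),(255,255,0))
cv2.imwrite(f"pics/ov{n}.png",crop)
E
python3 ov.py 0 0 .0369 0 0; cp pics/ov0.png pics/ov0a.png; python3 ov.py 6 .0331 .0369 0 0
```

```text
(no output)
```

View pics/ov0a.png

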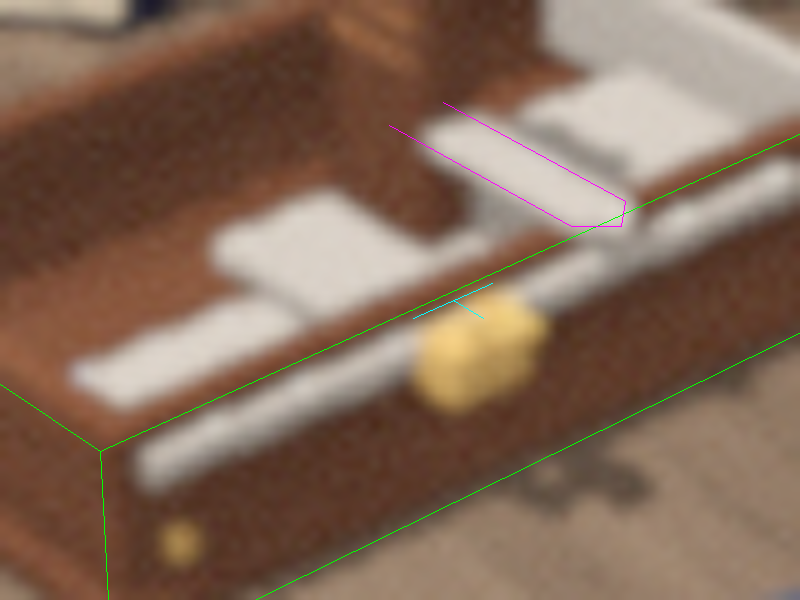

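View pics/ov6.png

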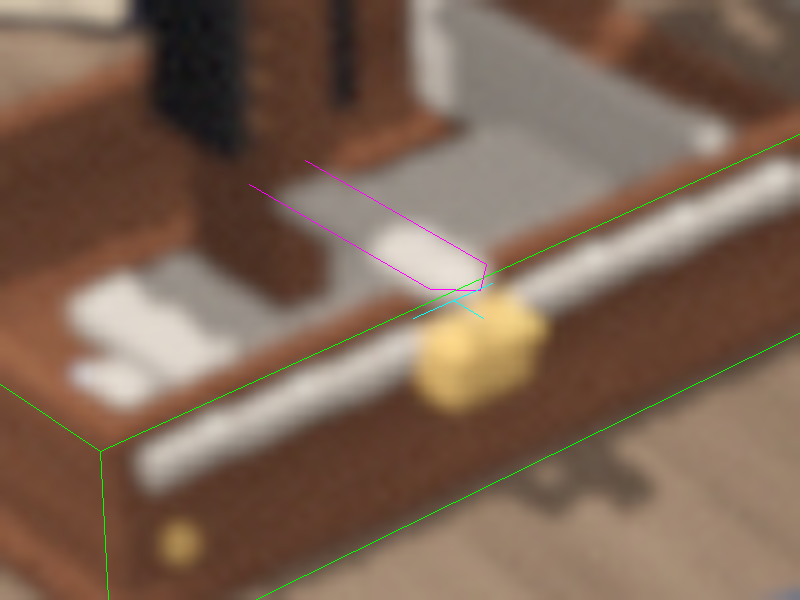

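```bash
python3 -m jog '[[-0.004,-0.0005,0,0,0,0],[-0.008,-0.001,0,0,0,0],[-0.008,-0.001,0,0,0,0],[-0.008,-0.001,0,0,0,0],[-0.008,-0.001,0,0,0,0]]'
python3 look.py 7; python3 ov.py 7 .0371 .0369 0 0
python3 - <<'E'
from plant import viewer
import cv2
cv2.imwrite("pics/w7.png",viewer.grab_frame("wrist"))
E
```

```text
clock: 13.75
tcp_pos: [0.497, -0.0816, 0.0555]
eef_rot: [0.667, 0.745, 0.001, 0.001]
contact_force: [4.5, 4.0, -3.5]
opening: 0.159
[ 0.49702505 -0.08164993  0.05554507] 0.15865749372980395 [ 4.51800314  3.96757998 -3.45606319] 13.75
scene pointer [(0.68, array([ 0.5045, -0.1438,  0.0476]))]
scene marker_tip [(0.61, array([ 0.5048, -0.1427,  0.0455])), (0.43, array([ 0.5538,  0.0797, -0.002 ]))]
top pointer [(0.21, array([ 0.6316, -0.1254,  0.0468]))]
top marker_tip []
```

View pics/ov7.png

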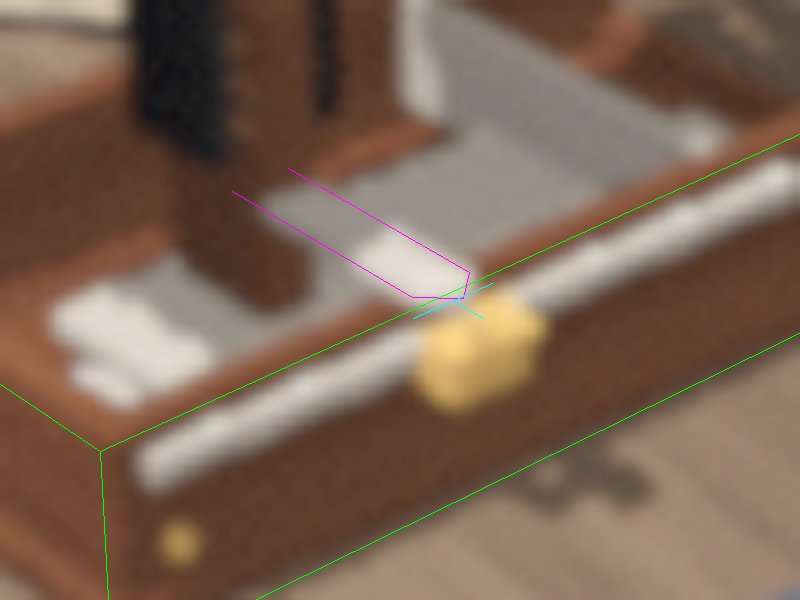

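View pics/w7.png

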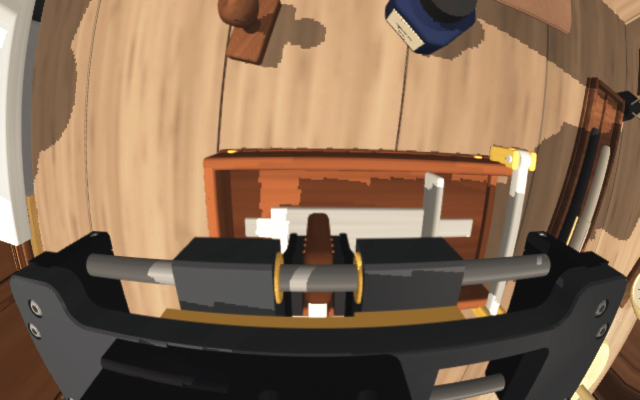

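```bash
python3 - <<'E'
import cv2,numpy as np
a=cv2.imread("pics/scene0.png")[215:250,302:342]; b=np.load("s7.npy").astype('uint8')[215:250,302:342]
f=lambda x: cv2.convertScaleAbs(cv2.resize(x,None,fx=14,fy=14,interpolation=cv2.INTER_LANCZOS4),alpha=1.1)
cv2.imwrite("pics/z0.png",f(a)); cv2.imwrite("pics/z7.png",f(b))
E
```

```text
(no output)
```

View pics/z0.png

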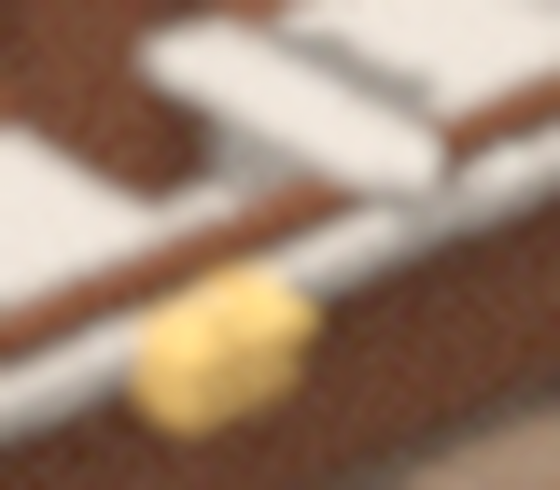

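View pics/z7.png

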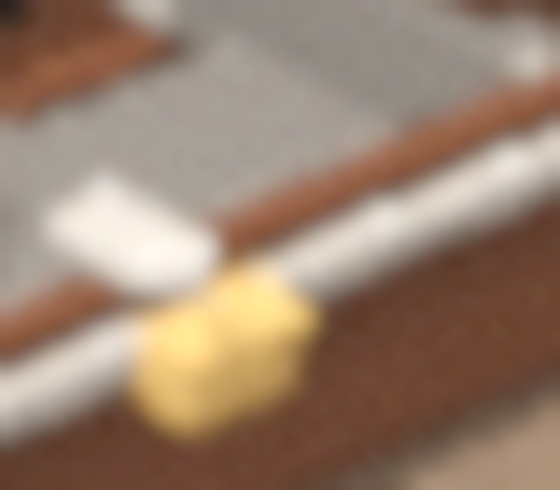

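```bash
python3 - <<'E'
from h import *
from plant import viewer
import cv2
ci=viewer.camera_info("scene"); p=[.5299,-.0805,.1114]
S=14;u0,v0=302,215
def px(P): 
    u,v=proj_fixed(ci,d2w(p,P)); return np.array([(u-u0+.5)*S,(v-v0+.5)*S])
t0=px((.0036,-.0626,.046)); b=np.array([440,186])-t0; print("bias zoom px",b, b/14)
for s in (.035,.036,.037,.038,.039): print(s,(px((.0036-s,-.0626,.046))+b).round(0))
im=cv2.resize(cv2.imread("pics/scene0.png")[215:250,302:342],None,fx=S,fy=S,interpolation=cv2.INTER_LANCZOS4)
def poly(Q,c): cv2.polylines(im,[np.int32([px(q)+b for q in Q])],True,c,1)
for z in(.030,.042): poly([(-.0423,-.060,z),(-.0244,-.060,z),(-.0244,-.069,z),(-.0423,-.069,z)],(255,0,0))
for z in(.044,.048): poly([(-.0333,-.0633,z),(-.0282,-.0685,z),(-.0333,-.0735,z),(-.0378,-.0685,z)],(0,255,0))
poly([(.0036,-.0626,.048),(.0101,-.057,.048),(.0101,-.01,.048),(-.0029,-.01,.048),(-.0029,-.057,.048)],(255,0,255))
cv2.imwrite("pics/zo.png",im)
E
```

```text
bias zoom px [21.45663019 -3.96392857] [ 1.53261644 -0.28313776]
0.035 [233. 281.]
0.036 [226. 284.]
0.037 [220. 286.]
0.038 [214. 289.]
0.039 [208. 292.]
```

View pics/zo.png

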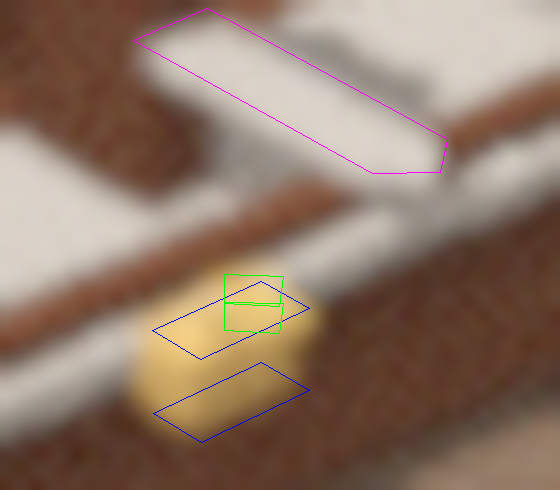

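Everything agrees: the marker has not moved, its body centre is within about 0.5 mm of the model, and the pointer's image shift is about 37 mm. A last overall look before handing in.

```bash
python3 -m jog '[[0,0,0,0,0,0],[0,0,0,0,0,0],[0,0,0,0,0,0],[0,0,0,0,0,0],[0,0,0,0,0,0]]'; python3 - <<'E'
from plant import viewer
import cv2
im=viewer.grab_frame("scene"); cv2.imwrite("pics/s8.png",cv2.resize(im[110:300,200:420],None,fx=3.5,fy=3.1,interpolation=cv2.INTER_CUBIC))
for t in("gate_tip","eraser","rubber_stamp"): print(t,[(x["conf"],x["position"]) for x in viewer.tip_of("scene",t)[:1]])
E
```

```text
clock: 14.9
tcp_pos: [0.497, -0.0817, 0.0556]
eef_rot: [0.667, 0.745, 0.001, 0.001]
contact_force: [5.3, 3.8, -2.7]
opening: 0.158
gate_tip [(0.6, [0.6345, -0.1409, 0.0464])]
eraser [(0.8, [0.5031, -0.2169, 0.0027])]
rubber_stamp [(0.78, [0.4386, 0.0498, -0.0001])]
```

View pics/s8.png

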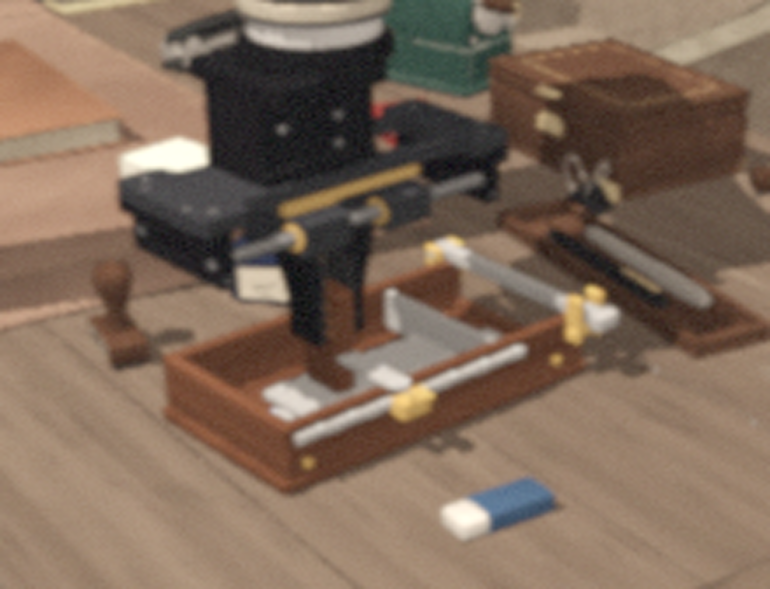

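The gate is in the fork (575,310), the pointer meets the marker (410,395), and the bystanders are in place.

```bash
python3 -c "
from plant import ticket
print(ticket.hand_in())"
```

```text
the job is handed in; nothing more can be done
None
```

The gate bar is down in the forked catch, and the gripper is holding the pusher at the index marker with 40 N. I handed the job in at about 15 s.

- **Gate:** I swept the bar down along its arc and pressed until it stopped at 52 mm with 18 N. Afterwards the bar's tip measured 46–48 mm high against an expected 47 mm, and it was still down in the last picture.
- **Pusher:** I drew it back about 37.0 mm by arm travel. The marker measured 36.9 mm from the pointer's rest position in the close wrist picture (36.3 and 37.7 mm in two other views). The pointer's shift in the scene camera also came to about 37 mm. The arm did not drift over the last second before hand-in.
- **Other things:** The marker looked the same before and after. The eraser and stamp measured in place. The ink bottle was only judged by eye, partly hidden behind the gripper in the last picture.

**Checks that disagreed:**
- The network's own readings of the marker distance before the pull scattered from 37 to 42.5 mm, so I relied on my pixel measurements instead.
- The scene camera showed an offset of about 1.5 px, which I corrected for.
- At the end the tip of the pointer could only be seen from the scene camera, partly behind the marker. The final alignment is good to about 1 mm.

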